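# Fetch the copper-washer tin from behind the bead jars

## Task

Get the tin of copper washers out from the back of the wooden organiser: first move the two bead jars that stand in front of it onto the green cutting mat, then set the tin upright in the empty compartment of the dark-brown work tray on the blue felt. Then put both jars back upright exactly where each of them stood, and leave the other jar, the steel-washer tin and the two low tins in the tray in their places.

Things in the scene. Friction and masses are not known exactly. Their poses are not given: they have to be found in the camera images.
- copper_tin: aluminium screw tin with a clear window in its lid showing COPPER washers: an upright cylinder, 54 mm diameter, 46 mm high, about 0.16 kg. Origin: centre of its underside, z up. One of two equal tins in the back row of the organiser
- steel_tin: the same tin (54 mm diameter, 46 mm high) showing silver-grey STEEL washers; stands beside the copper tin in the back row, with 14 mm between the two. It stays where it is. Origin: centre of its underside
- red_jar: tall screw-top bead jar with red beads and a red lid: an upright cylinder, 56 mm diameter, 125 mm high, about 0.16 kg. Origin: centre of its underside, z up along its axis. Starts in one of the three places of the front row of the organiser
- blue_jar: tall screw-top bead jar with blue beads and a blue lid: an upright cylinder, 56 mm diameter, 125 mm high, about 0.16 kg. Origin: centre of its underside, z up along its axis. Starts in one of the three places of the front row of the organiser
- yellow_jar: tall screw-top bead jar with yellow beads and a yellow lid: an upright cylinder, 56 mm diameter, 125 mm high, about 0.16 kg. Origin: centre of its underside, z up along its axis. Starts in one of the three places of the front row of the organiser
- organiser: fixed light-wood organiser, 166 (x) by 236 mm (y). Origin: centre of its underside, z up, +x to its back board; the open front (-x) faces the robot. Floor top at z = 8 mm; back board 55 mm high, inner face x = 75; side walls 40 mm high, outer faces y = +-118. Jar row at about x = -40, y = -68, 0, 68; tins at x = 11, y = +-34, each behind two jars that leave no room for a finger in front of it
- cutting_mat: small dark-green cutting mat with a pale grid, fixed flat on the table to one side (left or right), 220 mm (its x) by 150 mm (its y), 3 mm thick, empty. Origin: centre of its underside; z up, its top at z = 3 mm. The place to park jars
- empty_pad: square tan cork pad, 66 mm, 2 mm thick, fixed in the EMPTY compartment of the dark-brown work tray on the blue felt (across the table from the green mat). Origin: centre of its underside, 8 mm above the table; the tin rests on its top. The three compartments, about 72 mm square inside, 76 mm apart, lie in a row along the pad's x; any may be the empty one. Walls rise 12 mm above the origin
- fibre_tin: low round tin with a window showing dark-red fibre washers, 54 mm diameter, 24 mm high, in one compartment of the work tray; it stays there. Origin: centre of its underside
- bead_tin: low round tin with a window showing black beads, 54 mm diameter, 24 mm high, in another compartment of the work tray; it stays there. Origin: centre of its underside

How it is judged (in metres and radians):
On the way, in this order (a step that is already met when the one before it is completed fails the run):
1. two of the bead jars stand released on the green cutting mat (((x of red_jar in the frame of cutting_mat between -0.11 and 0.11 m and y of red_jar in the frame of cutting_mat between -0.075 and 0.075 m and z of each of red_jar, blue_jar in the frame of cutting_mat below 0.01 m and angle between each of red_jar, blue_jar's own z axis and vertical below 0.1 rad and linear speed of each of red_jar, blue_jar below 0.03 m/s and contact force between the fingers and red_jar below 0.3 N and x of blue_jar in the frame of cutting_mat between -0.11 and 0.11 m and y of blue_jar in the frame of cutting_mat between -0.075 and 0.075 m and contact force between the fingers and blue_jar below 0.3 N) or (x of red_jar in the frame of cutting_mat between -0.11 and 0.11 m and y of red_jar in the frame of cutting_mat between -0.075 and 0.075 m and z of each of red_jar, yellow_jar in the frame of cutting_mat below 0.01 m and angle between each of red_jar, yellow_jar's own z axis and vertical below 0.1 rad and linear speed of each of red_jar, yellow_jar below 0.03 m/s and contact force between the fingers and red_jar below 0.3 N and x of yellow_jar in the frame of cutting_mat between -0.11 and 0.11 m and y of yellow_jar in the frame of cutting_mat between -0.075 and 0.075 m and contact force between the fingers and yellow_jar below 0.3 N) or (x of blue_jar in the frame of cutting_mat between -0.11 and 0.11 m and y of blue_jar in the frame of cutting_mat between -0.075 and 0.075 m and z of each of blue_jar, yellow_jar in the frame of cutting_mat below 0.01 m and angle between each of blue_jar, yellow_jar's own z axis and vertical below 0.1 rad and linear speed of each of blue_jar, yellow_jar below 0.03 m/s and contact force between the fingers and blue_jar below 0.3 N and x of yellow_jar in the frame of cutting_mat between -0.11 and 0.11 m and y of yellow_jar in the frame of cutting_mat between -0.075 and 0.075 m and contact force between the fingers and yellow_jar below 0.3 N))), for 0.2 s.
2. the copper-washer tin stands released in the empty compartment of the work tray (horizontal distance between copper_tin and empty_pad below 0.014 m and z of copper_tin in the frame of empty_pad below 0.007 m and angle between copper_tin's own z axis and vertical below 0.1 rad and linear speed of copper_tin below 0.03 m/s and contact force between the fingers and copper_tin below 0.3 N), for 0.2 s.
At the end, for the whole second after the job is handed in: Copper tin upright and released on the cork pad, within 14 mm of its centre; all three jars upright within 15 mm of where each stood at the start; steel tin within 15 mm and both low tins within 20 mm of their starting places, upright; all at rest (all of step 2 and distance of each of red_jar, blue_jar, yellow_jar, steel_tin from where it was at the start of the episode below 0.015 m and angle between each of red_jar, blue_jar, yellow_jar, steel_tin, fibre_tin, bead_tin's own z axis and vertical below 0.1 rad and linear speed of each of red_jar, blue_jar, yellow_jar, steel_tin, fibre_tin, bead_tin below 0.03 m/s and distance of each of fibre_tin, bead_tin from where it was at the start of the episode below 0.02 m); the robot touches nothing.
It fails at once if a bead jar or a tin is tipped over (angle between any of red_jar, blue_jar, yellow_jar, copper_tin, steel_tin, fibre_tin, bead_tin's own z axis and vertical above 0.6 rad).
It also fails if it takes over 112 s, if anything falls off the work surface, if the arm or the gripper's body presses on something with over 40 N, if the wrist force passes 120 N, or if a joint passes its speed limit or range.

## Robot

A 6-joint arm with a two-finger parallel gripper is mounted at the origin on the work surface. World frame = base frame: x ahead of the robot, y to its left, z up, the work surface at z = 0. Lengths are in mm, angles in rad, forces in N, time in s.
With the tool pointing down it reaches from about 350 to 775 mm from the base axis. Payload 7.3 kg.
Tool frame: the origin (TCP) lies at the very end of the fingers, on their centre line; the grasp point (between the pads) lies behind it (bot.grip_point_offset is the z of the grasp point in the tool frame, in mm); z points along the fingers, y is the line along which they close (so a half turn about z gives the same grasp; the last joint's range is limited). The gripper opens to 92 mm and grips with 3 to 60 N. Pads are 19 mm wide; open, the fingers measure 130 mm over their backs; the gripper's body (75 mm by 190 mm) begins 47 mm behind the grasp point.
Start: joints at [-1.294, 0.342, 1.524, -0, 1.275, -0.146], TCP at [215.439, -478.78, 226.741] pointing down, gripper open.
Joint ranges: [-2.53, 2.53], [-0.77, 2.02], [0.04, 2.7], [-1, 4.14], [0.28, 2.66], [-3.11, 3.11]. Speed limits (rad/s): [2.57, 2.57, 3.14, 3.14, 3.14, 3.14].

## Interface

Orientations are given as [roll, pitch, yaw] about the fixed x, y, z axes, in that order (R = Rz(yaw) Ry(pitch) Rx(roll)).
In Python, from plant import bot gives the robot as it stands. The module is installed in compiled form; this text tells all that it offers.
- The arm moves only by the shell command python3 -m crank 'ROWS'. ROWS is JSON, a list that holds one entry, the list of rows, each a list of 5 numbers: the opening, from 0 (shut) to 1 (fully open), then the shift along the tool's x, y, z in cm, then the turn about the tool's z in degrees. In form: [[[claw, x, y, z, turn], ...]]. A call has exactly 10 rows; each row is the pose to reach, as a shift and turn from the pose commanded when the call began, along the tool's axes at that moment; what a row does not reach only later rows make up. A row lasts 1/10 s, in which the tool goes at most 50 mm and 8.59 degrees, less where a joint would pass 70% of its speed; a pose out of reach is approached as far as the arm can. A call with a gripper value outside its range is refused whole. The fingers move at their own pace and stop on an object; the grip force is fixed at half the most. Time passes only in rows, so rows that repeat a pose let the fingers close, or fill a call up. It gives the time, the measured TCP pose, the force, the opening and the grip force at its end, in the units of the state.
- bot.get_obs(): the state, without advancing time (a new reading comes with each control period).
- bot.capture(name): name is "side" or "top"; returns (picture, depth): 400x640x3 uint8, red, green, blue; 400x640 float32, mm along the optical axis (not along the pixel's ray), 0 where there is no reading.
- bot.calibration(name): a dict with "vertical_fov" (degrees; the focal length in pixels is half the picture's height over the tangent of half this angle, whatever the lens; pixels are square), "cx", "cy" (the principal point, pixels), "D" ([k1, k2, p1, p2, k3] as OpenCV has them; the pictures are not rectified), "rvec" (rotation vector, rad) and "tvec" (3), from world to camera coordinates, as OpenCV has them. Camera axes: x right, y down, z forward; pixel columns grow to the right and rows downward; lengths in mm; the calibration is good to about 2 mm. A picture is of the moment at which its call begins. calibration takes no time and is no camera call.
- bot.close_job(): hands the job in; it is judged then, once.
The state is a dict: "time": time; "joint_positions": joint angles; "dq": joint speeds; "tau": joint torques, N m; "tool_pos": TCP position; "tcp_rot": TCP orientation; "contact_force": force on the tool from outside, world axes, zero at the start; "moment": the same for the moment, N m; "grip_width": finger opening in mm; "finger_force": force on a finger pad.
Only numpy, scipy, OpenCV 4.12 (cv2) and the standard library are available. Lean on these libraries where they do the work, as an engineer would, in place of code of your own. Each camera call takes 0.05 s, during which the arm holds its last target. There are 200 camera calls.

## Working session

There is one attempt and no reset: what is moved stays moved. The work goes in short steps, Python scripts to look and compute and a shell command to move; the robot and the scene stay as the last step left them, time stands still between calls to the robot, and variables do not carry over. Pictures are saved under pics/ and viewed, at most 14 in all, crops included, and the job is handed in when it is done.

```bash
ls; mkdir -p pics; cat > h.py <<'E'
import numpy as np, cv2
from plant import bot
def cam(n):
    c=bot.calibration(n); f=200/np.tan(np.radians(c["vertical_fov"])/2)
    K=np.array([[f,0,c["cx"]],[0,f,c["cy"]],[0,0,1.]]); R=cv2.Rodrigues(np.array(c["rvec"],float))[0]
    return K,np.array(c["D"],float),R,np.array(c["tvec"],float).ravel()
def shot(n,name):
    p,d=bot.capture(n); cv2.imwrite(f"pics/{name}.png",p[:,:,::-1]); np.save(f"{name}_d.npy",d); return p,d
def plane(n,uv,z):
    K,D,R,t=cam(n); u=cv2.undistortPoints(np.array(uv,float).reshape(-1,1,2),K,D).reshape(-1,2)
    r=np.c_[u,np.ones(len(u))]@R; o=-R.T@t; return o+r*((z-o[2])/r[:,2])[:,None]
def cloud(n,d):
    K,D,R,t=cam(n); v,u=np.mgrid[:400,:640]
    x=cv2.undistortPoints(np.c_[u.ravel(),v.ravel()].astype(float).reshape(-1,1,2),K,D).reshape(-1,2)
    P=np.c_[x,np.ones(len(x))]*d.reshape(-1,1); return ((P-t)@R).reshape(400,640,3)
E
python3 - <<'E'
from h import *
for n in("top","side"):
    shot(n,n+"0"); c=cam(n); print(n,c[0][0,0],c[1],(-c[2].T@c[3]).round(),c[2].round(2).tolist())
o=bot.get_obs();print(o,bot.grip_point_offset)
E
```

```text
pics
top 483.43394672890923 [-0.01579015  0.          0.          0.          0.        ] [ 414.    5. 1261.] [[0.01, -1.0, -0.01], [-1.0, -0.01, -0.08], [0.08, 0.01, -1.0]]
side 428.384314811986 [-0.0965247  0.         0.         0.         0.       ] [898. 534. 621.] [[-0.8, 0.6, 0.0], [0.39, 0.52, -0.76], [-0.46, -0.61, -0.65]]
{'time': 0.1, 'joint_positions': array([-1.29401083e+00,  3.42660466e-01,  1.52490375e+00, -4.37903960e-05,
        1.27542456e+00, -1.46014240e-01]), 'dq': array([ 1.36026647e-03, -2.51762790e-03, -2.29415216e-05,  2.00135726e-05,
       -6.38886395e-04,  2.37622240e-04]), 'tau': array([ 1.65676120e-03, -4.32006490e+01, -2.44692779e+01,  7.19185523e-02,
        5.25902468e-02, -6.14501892e-05]), 'tool_pos': array([ 215.31595778, -478.41525227,  226.11681412]), 'tcp_rot': array([-3.14020530e+00, -1.61699130e-04,  4.22812406e-01]), 'contact_force': array([ 0.04111268, -0.08942686,  0.77632245]), 'moment': array([ 0.04813313, -0.01551885,  0.03491271]), 'finger_force': 0.0, 'grip_width': 91.68588123833925} -18.8
```

View pics/top0.png

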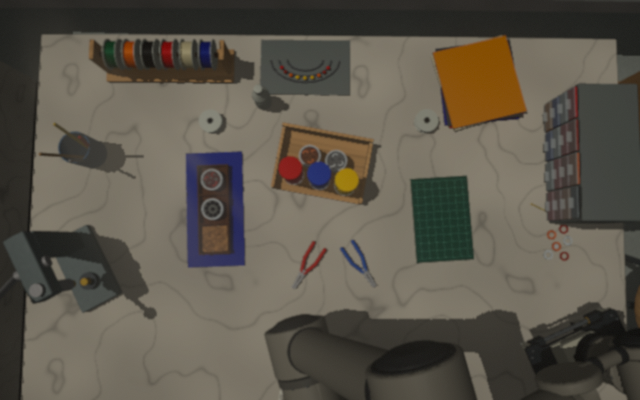

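View pics/side0.png

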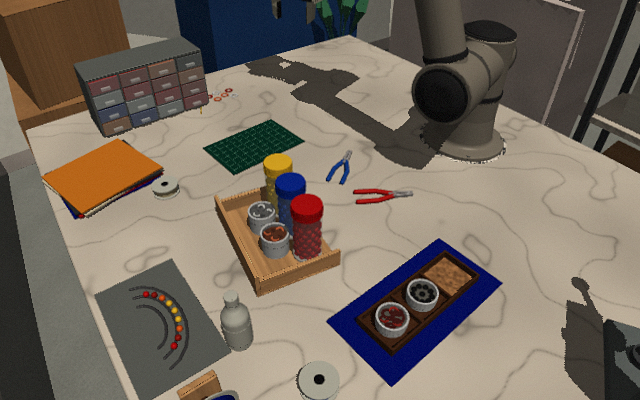

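The top view shows red, blue and yellow lids at (290,168), (319,175) and (347,180). The copper tin at (310,155) is behind red and blue, with the steel tin at (337,160). The mat is at (442,219) and the cork pad at (215,239). The side view agrees, so I'll measure next.

```bash
cat > meas.py <<'E'
from h import *
def masks(p):
    h=cv2.cvtColor(p,cv2.COLOR_RGB2HSV); H,S,V=[h[:,:,i].astype(int) for i in range(3)]
    return dict(red=((H<6)|(H>174))&(S>170)&(V>90),blue=(H>108)&(H<125)&(S>150)&(V>70),yellow=(H>20)&(H<32)&(S>150)&(V>90),green=(H>65)&(H<95)&(S>90))
def blob(m,win):
    k=np.zeros_like(m);a,b,c,d=win;k[b:d,a:c]=m[b:d,a:c]
    n,l,s,c=cv2.connectedComponentsWithStats(k.astype(np.uint8)); i=1+s[1:,4].argmax(); return l==i,c[i]
def lids(p,d,win):
    C=cloud("top",d); M=masks(p)
    for n in("red","blue","yellow"):
        try: b,c=blob(M[n],win)
        except ValueError: print(n,"none"); continue
        z=C[b][:,2]; zt=np.percentile(z,75); b&=abs(C[...,2]-zt)<8
        q=np.argwhere(b)[:,::-1]; (x,y),r=cv2.minEnclosingCircle(q.astype(np.float32))
        print(n,"z",zt.round(1),"n",b.sum(),"centroid",plane("top",[q.mean(0)],zt).round(1),"circ",plane("top",[(x,y)],zt).round(1),"r",r)
E
python3 - <<'E'
from meas import *
p,d=cv2.imread("pics/top0.png")[:,:,::-1].copy(),np.load("top0_d.npy")
lids(p,d,(270,140,380,205)); C=cloud("top",d); M=masks(p)
# side triangulation
ps=cv2.imread("pics/side0.png")[:,:,::-1].copy();ds=np.load("side0_d.npy");Cs=cloud("side",ds)
for n,w in dict(red=(285,190,330,260),blue=(270,170,310,235),yellow=(260,150,295,200)).items():
    b,c=blob(masks(ps)[n],w);P=Cs[b];zt=np.percentile(P[:,2],97);t=P[abs(P[:,2]-zt)<4];print("side",n,zt.round(1),((t.max(0)+t.min(0))/2).round(1),np.ptp(t,axis=0).round(1))
b,c=blob(M["green"],(400,165,490,275)); r=cv2.minAreaRect(np.argwhere(b)[:,::-1].astype(np.float32)); print("mat z",np.median(C[b][:,2]),plane("top",[r[0]],3),plane("top",cv2.boxPoints(r),3).round().tolist())
# tins & tray by height
for n,(u,v) in dict(copper=(311,155),steel=(337,160),fibre=(211,179),bead=(212,208),pad=(215,239),felt=(195,255),orgfloor=(325,145)).items(): print(n,"z",np.median(C[v-3:v+4,u-3:u+4,2]).round(1),"side-free")
for n,w in dict(org=(265,115,385,210),tray=(180,150,250,270),pad=(200,222,232,255)).items():
    a,b_,c_,d_=w; cv2.imwrite(f"pics/c_{n}.png",cv2.resize(cv2.imread("pics/top0.png")[b_:d_,a:c_],None,fx=5,fy=5,interpolation=cv2.INTER_CUBIC))
hs=cv2.cvtColor(p,cv2.COLOR_RGB2HSV); print("pad hsv",hs[239,215],"wall",hs[222,203],"felt",hs[255,193])
E
```

```text
red z 133.5 n 419 centroid [[577.7  86.8 133.5]] circ [[577.7  86.8 133.5]] r 11.629149436950684
blue z 133.4 n 362 centroid [[565.2  18.2 133.4]] circ [[565.   17.8 133.4]] r 10.821784973144531
yellow z 133.2 n 437 centroid [[550.5 -46.5 133.2]] circ [[551.2 -46.4 133.2]] r 12.093486785888672
side red 134.0 [580.6  87.5 132.7] [53.8 55.1  5.3]
side blue 133.8 [568.2  18.1 132.2] [53.5 57.   4.8]
side yellow 133.8 [552.9 -47.  132.4] [55.7 56.2  5.2]
mat z 2.090958077808669 [[ 466.5205871  -302.21041293    3.        ]] [[565.0, -223.0, 3.0], [579.0, -365.0, 3.0], [369.0, -380.0, 3.0], [356.0, -240.0, 3.0]]
copper z 52.8 side-free
steel z 51.9 side-free
fibre z 29.1 side-free
bead z 29.0 side-free
pad z 9.3 side-free
felt z 1.7 side-free
orgfloor z 7.6 side-free
pad hsv [ 13 115 100] wall [11 70 62] felt [120  92  94]
```

View pics/c_org.png

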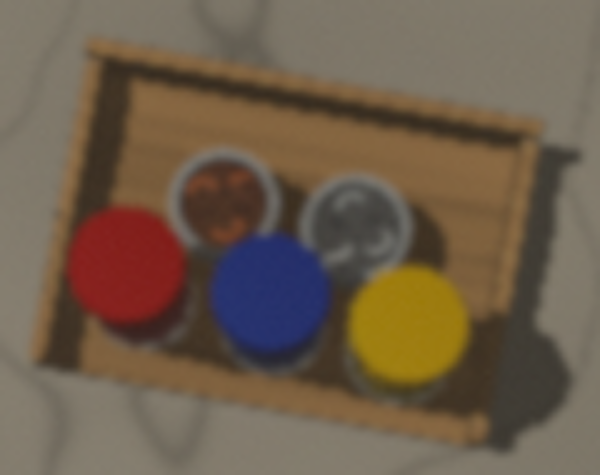

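View pics/c_tray.png

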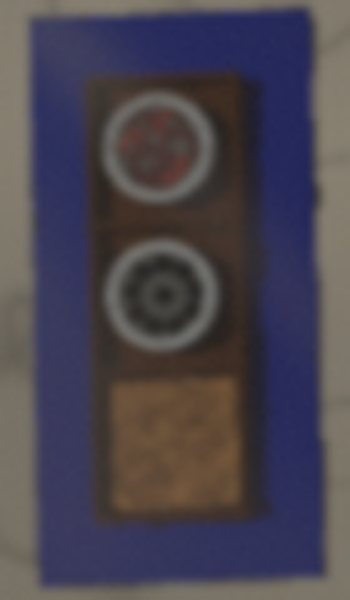

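Crops: the copper rim centre is at about (225,200) in the organiser crop, which is (309.6,154.6). The pad centre is at about (175,443) in the tray crop, which is (214.6,238.2). The fingers must close along the organiser's x, because the jars stand only 12 mm apart.

```bash
cat >> h.py <<'E'
from scipy.spatial.transform import Rotation as Ro
def go(x,y,z,ydir=None):
    "shift in cm (tool axes) and turn deg to get to world pose; ydir = wanted angle of tool y (deg)"
    o=bot.get_obs(); R=Ro.from_euler("xyz",o["tcp_rot"]).as_matrix(); s=R.T@(np.array([x,y,z])-o["tool_pos"])/10
    a=np.degrees(np.arctan2(R[1,1],R[0,1])); t=0 if ydir is None else -((ydir-a+90)%180-90)
    print("t",round(o["time"],1),"pos",o["tool_pos"].round(1),"yang",a.round(1),"-> shift",s.round(2),"turn",round(t,1),"w",o["grip_width"].round(1),"f",o["contact_force"].round(1),o["finger_force"].round(1) if hasattr(o["finger_force"],"round") else o["finger_force"])
E
python3 - <<'E'
from meas import *
p=cv2.imread("pics/top0.png")[:,:,::-1].copy();d=np.load("top0_d.npy");C=cloud("top",d)
ps=cv2.imread("pics/side0.png")[:,:,::-1].copy();Cs=cloud("side",np.load("side0_d.npy"))
print("top tins",plane("top",[(309.6,154.6),(336,159.6)],53).round(1).tolist())
for n,(a,b,c,e) in dict(cu=(255,215,295,262),st=(243,198,280,235)).items():
    P=Cs[b:e,a:c].reshape(-1,3);P=P[(abs(P[:,2]-53)<4)&(P[:,0]>590)];
    Q=P[np.hypot(*(P[:,:2]-np.median(P[:,:2],0)).T)<31];print("side",n,len(Q),((Q.max(0)+Q.min(0))/2).round(1),np.ptp(Q,axis=0).round(1))
def pad(p,w,zz,n):
    h=cv2.cvtColor(p,cv2.COLOR_RGB2HSV);a,b,c,e=w;m=np.zeros(h.shape[:2],np.uint8);m[b:e,a:c]=(h[b:e,a:c,2]>75)&(h[b:e,a:c,0]<25)
    m=cv2.morphologyEx(m,cv2.MORPH_OPEN,np.ones((3,3)));r=cv2.minAreaRect(np.argwhere(m>0)[:,::-1].astype(np.float32))
    q=np.argwhere(m>0)[:,::-1];P=plane(n,q,zz);R2=cv2.minAreaRect(P[:,:2].astype(np.float32));print(n,"pad",R2)
pad(p,(196,220,236,256),10,"top"); pad(ps,(415,240,485,300),10,"side")
print("side pad z",np.median(Cs[270:277,445:452,2]),"org floor side",np.median(Cs[236:239,240:243],axis=0))
go(572,0,200,-11.6)
E
```

```text
top tins [[623.2, 42.4, 53.0], [611.2, -24.4, 53.0]]
side cu 542 [622.6  42.8  53. ] [54.9 55.4  7.8]
side st 366 [614.2  -9.   52.9] [48.2 60.5  7.8]
top pad ((408.9685363769531, 286.62542724609375), (69.27874755859375, 64.9264144897461), 1.7203336954116821)
side pad ((377.98370361328125, 281.1361083984375), (130.26939392089844, 144.5561065673828), 52.769187927246094)
side pad z 10.308171943405455 org floor side [[662.97060341 -25.41126119   8.41476933]
 [661.55378592 -23.80034656   8.65706317]
 [660.06967211 -22.35500845   9.18226416]]Traceback (most recent call last):
  File "<stdin>", line 14, in <module>
  File "h.py", line 21, in go
    print("t",round(o["time"],1),"pos",o["tool_pos"].round(1),"yang",a.round(1),"-> shift",s.round(2),"turn",round(t,1),"w",o["grip_width"].round(1),"f",o["contact_force"].round(1),o["finger_force"].round(1) if hasattr(o["finger_force"],"round") else o["finger_force"])
                                                                                                                            ^^^^^^^^^^^^^^^^^^^^^
AttributeError: 'float' object has no attribute 'round'
```

```bash
sed -i 's/o\["grip_width"\].round(1)/round(float(o["grip_width"]),1)/; s/,o\["finger_force"\].round.*/,round(float(o["finger_force"]),1))/' h.py; python3 -c "
from h import *
print(plane('side',[(449,272)],10))
go(579,87,230,-11.6)"
```

```text
[[401.24140123 283.21252853  10.        ]]
t 0.1 pos [ 215.3 -478.4  226.1] yang -65.8 -> shift [ 56.37 -36.64  -0.33] turn -54.2 w 91.7 f [ 0.  -0.1  0.8] 0.0
```

```bash
python3 -m crank '[[[1,4,-3,-0.3,-5],[1,8,-5.5,-0.3,-11],[1,12,-8,-0.3,-17],[1,16,-10.5,-0.3,-23],[1,20,-13,-0.3,-29],[1,24,-15.6,-0.3,-35],[1,28,-18.2,-0.3,-41],[1,32,-20.8,-0.3,-47],[1,36,-23.4,-0.3,-52],[1,38,-24.7,-0.3,-54.2]]]'; python3 -c "
from h import *
go(579,87,230,-11.6)"
```

```text
time: 1.1
tool_pos: [461.7, -94.5, 229.4]
tcp_rot: [-3.141, -0.001, 1.374]
contact_force: [-0.2, -1.2, 0.8]
grip_width: 91.9
finger_force: 0.0
t 1.1 pos [461.7 -94.5 229.4] yang -11.3 -> shift [20.09  7.96 -0.04] turn 0.3 w 91.9 f [-0.2 -1.2  0.8] 0.0
```

```bash
python3 -m crank '[[[1,3,1.2,0,0],[1,6,2.4,0,0],[1,9,3.6,0,0],[1,12,4.8,0,0],[1,15,6,0,0],[1,17.5,7,0,0],[1,19,7.6,0,0],[1,20,7.95,0,0],[1,20.1,7.95,0,0],[1,20.1,7.95,0,0]]]'; python3 -c "
from h import *
go(579,87,85,-11.6); p,d=shot('side','s1')"
```

```text
time: 2.1
tool_pos: [578.5, 83.0, 229.4]
tcp_rot: [-3.141, 0.001, 1.369]
contact_force: [-0.5, -0.1, 0.3]
grip_width: 92.0
finger_force: 0.0
t 2.1 pos [578.5  83.  229.4] yang -11.6 -> shift [ 0.41 -0.02 14.44] turn 0.0 w 92.0 f [-0.5 -0.1  0.3] 0.0
```

View pics/s1.png

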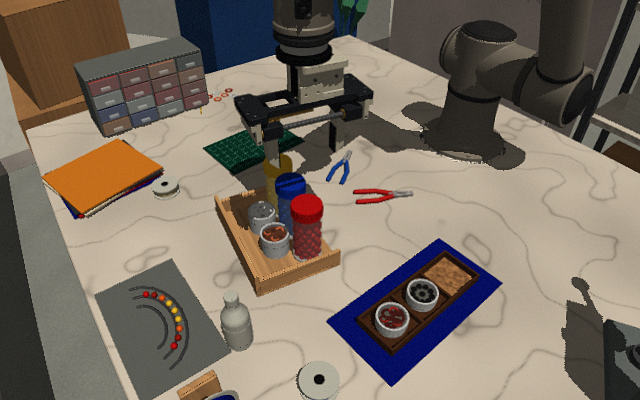

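The fingers straddle the red jar: tips near (280,160) and (335,145), lid at (307,205). Now I'll descend and grip.

```bash
python3 -m crank '[[[1,0.1,0,1.5,0],[1,0.1,0,3.5,0],[1,0.1,0,5.5,0],[1,0.1,0,7.5,0],[1,0.1,0,9.5,0],[1,0.1,0,11.5,0],[1,0.1,0,13,0],[1,0.1,0,14,0],[1,0.1,0,14.4,0],[1,0.1,0,14.4,0]]]'; python3 -c "
from h import *
go(579,87,85,-11.6)"; python3 -m crank '[[[0.8,0,0,0,0],[0.5,0,0,0,0],[0.4,0,0,0,0],[0.4,0,0,0,0],[0.4,0,0,0,0],[0.4,0,0,0,0],[0.4,0,0,0,0],[0.4,0,0,0,0],[0.4,0,0,0,0],[0.4,0,0,0,0]]]'; python3 -c "
from h import *
go(579,87,230,-11.6)"
```

```text
time: 3.15
tool_pos: [578.9, 83.9, 85.7]
tcp_rot: [-3.141, 0.0, 1.368]
contact_force: [-0.6, -0.0, -0.5]
grip_width: 91.6
finger_force: 0.0
t 3.1 pos [578.9  83.9  85.7] yang -11.6 -> shift [ 0.3  -0.06  0.07] turn -0.0 w 91.6 f [-0.6 -0.  -0.5] 0.0
time: 4.15
tool_pos: [579.2, 84.3, 85.9]
tcp_rot: [3.141, -0.0, 1.369]
contact_force: [-0.7, -0.2, 3.0]
grip_width: 55.5
finger_force: 30.0
t 4.2 pos [579.2  84.3  85.9] yang -11.6 -> shift [  0.26  -0.07 -14.41] turn 0.0 w 55.5 f [-0.7 -0.2  3. ] 30.0
```

```bash
python3 -m crank '[[[0.4,0,0,-1,0],[0.4,0,0,-2.5,0],[0.4,0,0,-4.5,0],[0.4,0,0,-6.5,0],[0.4,0,0,-8.5,0],[0.4,0,0,-10.5,0],[0.4,0,0,-12.5,0],[0.4,0,0,-14,0],[0.4,0,0,-15,0],[0.4,0,0,-15,0]]]'; python3 -c "
from h import *
go(526,-297,236,-11.6)"
```

```text
time: 5.15
tool_pos: [579.5, 84.3, 237.1]
tcp_rot: [3.139, -0.0, 1.369]
contact_force: [0.1, -0.6, -1.1]
grip_width: 55.6
finger_force: 30.0
t 5.2 pos [579.5  84.3 237.1] yang -11.6 -> shift [-38.43   2.41   0.1 ] turn 0.0 w 55.6 f [ 0.1 -0.6 -1.1] 30.0
```

```bash
python3 -m crank '[[[0.4,-2,0.1,0,0],[0.4,-5.5,0.3,0,0],[0.4,-10,0.6,0,0],[0.4,-15,0.9,0,0],[0.4,-20,1.2,0,0],[0.4,-25,1.5,0,0],[0.4,-30,1.8,0,0],[0.4,-34.5,2.1,0,0],[0.4,-37.5,2.3,0,0],[0.4,-38.4,2.4,0,0]]]';python3 -m crank '[[[0.4,0,0,1,0],[0.4,0,0,3,0],[0.4,0,0,5,0],[0.4,0,0,7,0],[0.4,0,0,9,0],[0.4,0,0,11,0],[0.4,0,0,13,0],[0.4,0,0,14,0],[0.4,0,0,14.5,0],[0.4,0,0,14.5,0]]]'; python3 -c "
from h import *
go(526,-297,81,-11.6)"
```

```text
time: 6.15
tool_pos: [524.1, -299.8, 234.1]
tcp_rot: [-3.139, -0.0, 1.365]
contact_force: [0.5, -0.3, -1.3]
grip_width: 55.6
finger_force: 30.0
time: 7.15
tool_pos: [525.5, -295.8, 90.2]
tcp_rot: [-3.141, -0.0, 1.37]
contact_force: [-1.0, -0.3, -1.4]
grip_width: 55.6
finger_force: 30.0
t 7.2 pos [ 525.5 -295.8   90.2] yang -11.5 -> shift [-0.11  0.07  0.92] turn 0.1 w 55.6 f [-1.  -0.3 -1.4] 30.0
```

```bash
python3 -m crank '[[[0.4,0,0,0.3,0],[0.4,0,0,0.6,0],[0.4,0,0,0.75,0],[0.4,0,0,0.85,0],[0.4,0,0,0.9,0],[0.4,0,0,0.9,0],[0.5,0,0,0.9,0],[0.8,0,0,0.9,0],[1,0,0,0.9,0],[1,0,0,0.9,0]]]'; python3 -m crank '[[[1,0,0,0.0,0],[1,0,0,0,0],[1,0,0,-2,0],[1,0,0,-4,0],[1,0,0,-7,0],[1,0,0,-10,0],[1,0,0,-12,0],[1,0,0,-14,0],[1,0,0,-14.5,0],[1,0,0,-14.5,0]]]'; python3 -c "
from h import *
go(566.5,18,230,-11.6)"
```

```text
time: 8.15
tool_pos: [525.7, -296.8, 82.0]
tcp_rot: [3.141, 0.0, 1.369]
contact_force: [0.6, -0.5, -0.3]
grip_width: 74.5
finger_force: 0.0
time: 9.15
tool_pos: [525.7, -296.8, 227.2]
tcp_rot: [3.14, 0.001, 1.369]
contact_force: [-0.1, -0.2, -0.9]
grip_width: 91.8
finger_force: 0.0
t 9.2 pos [ 525.7 -296.8  227.2] yang -11.6 -> shift [31.66 -2.32 -0.31] turn 0.0 w 91.8 f [-0.1 -0.2 -0.9] 0.0
```

```bash
python3 -m crank '[[[1,3,-0.2,0,0],[1,7,-0.5,0,0],[1,11.5,-0.8,0,0],[1,16,-1.2,0,0],[1,20.5,-1.5,0,0],[1,25,-1.8,0,0],[1,29,-2.1,0,0],[1,31.2,-2.3,0,0],[1,31.7,-2.3,0,0],[1,31.7,-2.3,0,0]]]'; python3 -c "
from h import *
go(566.5,18,85,-11.6)
from meas import *
p,d=shot('top','t2'); lids(p,d,(400,160,490,275))"
```

```text
time: 10.15
tool_pos: [566.2, 19.0, 225.5]
tcp_rot: [-3.14, 0.001, 1.37]
contact_force: [-0.5, 0.1, -0.3]
grip_width: 91.8
finger_force: 0.0
t 10.2 pos [566.2  19.  225.5] yang -11.5 -> shift [-0.08  0.08 14.05] turn 0.1 w 91.8 f [-0.5  0.1 -0.3] 0.0
red z 128.2 n 436 centroid [[ 524.7 -292.9  128.2]] circ [[ 524.9 -292.9  128.2]] r 11.86214828491211
blue none
yellow none
```

```bash
python3 -m crank '[[[1,0,0,1.5,0],[1,0,0,3.5,0],[1,0,0,5.5,0],[1,0,0,7.5,0],[1,0,0,9.5,0],[1,0,0,11.5,0],[1,0,0,13,0],[1,0,0,14,0],[1,0,0,14.1,0],[1,0,0,14.1,0]]]'; python3 -m crank '[[[0.8,0,0,0,0],[0.5,0,0,0,0],[0.4,0,0,0,0],[0.4,0,0,0,0],[0.4,0,0,0,0],[0.4,0,0,0,0],[0.4,0,0,0,0],[0.4,0,0,0,0],[0.4,0,0,0,0],[0.4,0,0,0,0]]]'; python3 -c "
from h import *
go(566.5,18,236,-11.6)"; python3 -m crank '[[[0.4,0,0,-1,0],[0.4,0,0,-2.5,0],[0.4,0,0,-4.5,0],[0.4,0,0,-6.5,0],[0.4,0,0,-8.5,0],[0.4,0,0,-10.5,0],[0.4,0,0,-12.5,0],[0.4,0,0,-14,0],[0.4,0,0,-15,0],[0.4,0,0,-15,0]]]'; python3 -c "
from h import *
go(407,-307,236,-11.6)"
```

```text
time: 11.2
tool_pos: [566.8, 17.8, 85.9]
tcp_rot: [3.141, 0.0, 1.368]
contact_force: [1.2, 0.4, 0.1]
grip_width: 91.9
finger_force: 0.0
time: 12.2
tool_pos: [566.7, 18.5, 85.9]
tcp_rot: [3.141, -0.0, 1.369]
contact_force: [0.1, 0.7, 2.8]
grip_width: 56.1
finger_force: 30.0
t 12.2 pos [566.7  18.5  85.9] yang -11.6 -> shift [ -0.05  -0.   -15.01] turn 0.0 w 56.1 f [0.1 0.7 2.8] 30.0
time: 13.2
tool_pos: [567.0, 18.5, 237.1]
tcp_rot: [3.139, -0.0, 1.369]
contact_force: [-0.5, -0.3, -1.7]
grip_width: 55.9
finger_force: 30.0
t 13.2 pos [567.   18.5 237.1] yang -11.6 -> shift [-35.09  -9.15   0.08] turn 0.0 w 55.9 f [-0.5 -0.3 -1.7] 30.0
```

```bash
python3 -m crank '[[[0.4,-2,-0.5,0,0],[0.4,-5.5,-1.4,0,0],[0.4,-10,-2.6,0,0],[0.4,-14.5,-3.8,0,0],[0.4,-19,-5,0,0],[0.4,-23.5,-6.1,0,0],[0.4,-28,-7.3,0,0],[0.4,-32,-8.3,0,0],[0.4,-34.5,-9,0,0],[0.4,-35.1,-9.2,0,0]]]';python3 -m crank '[[[0.4,0,0,1,0],[0.4,0,0,3,0],[0.4,0,0,5,0],[0.4,0,0,7,0],[0.4,0,0,9,0],[0.4,0,0,11,0],[0.4,0,0,13,0],[0.4,0,0,14,0],[0.4,0,0,14.5,0],[0.4,0,0,14.5,0]]]'; python3 -c "
from h import *
go(407,-307,81.5,-11.6)"
```

```text
time: 14.2
tool_pos: [404.3, -309.0, 234.7]
tcp_rot: [-3.14, -0.0, 1.365]
contact_force: [0.6, 1.2, -1.1]
grip_width: 55.7
finger_force: 30.0
time: 15.2
tool_pos: [406.2, -306.2, 90.3]
tcp_rot: [-3.141, -0.001, 1.37]
contact_force: [-0.2, 1.2, -1.7]
grip_width: 55.8
finger_force: 30.0
t 15.2 pos [ 406.2 -306.2   90.3] yang -11.5 -> shift [-0.07  0.1   0.88] turn 0.1 w 55.8 f [-0.2  1.2 -1.7] 30.0
```

```bash
python3 -m crank '[[[0.4,0,0,0.3,0],[0.4,0,0,0.6,0],[0.4,0,0,0.75,0],[0.4,0,0,0.85,0],[0.4,0,0,0.9,0],[0.4,0,0,0.9,0],[0.5,0,0,0.9,0],[0.8,0,0,0.9,0],[1,0,0,0.9,0],[1,0,0,0.9,0]]]'; python3 -m crank '[[[1,0,0,0.0,0],[1,0,0,0,0],[1,0,0,-2,0],[1,0,0,-4,0],[1,0,0,-7,0],[1,0,0,-10,0],[1,0,0,-12,0],[1,0,0,-14,0],[1,0,0,-14.5,0],[1,0,0,-14.5,0]]]'; python3 -c "
from meas import *
go(623,42.5,200,-11.6)
p,d=shot('top','t3'); lids(p,d,(400,160,490,275)); lids(p,d,(270,120,380,210))
cv2.imwrite('pics/t3c.png',cv2.resize(p[110:280,260:500,::-1],None,fx=3,fy=3))"
```

```text
time: 16.2
tool_pos: [406.2, -307.1, 82.0]
tcp_rot: [3.141, 0.0, 1.369]
contact_force: [-0.0, -0.0, -0.3]
grip_width: 75.3
finger_force: 0.0
time: 17.2
tool_pos: [406.2, -307.1, 227.0]
tcp_rot: [3.14, 0.001, 1.369]
contact_force: [0.8, -0.6, -0.2]
grip_width: 91.5
finger_force: 0.0
t 17.2 pos [ 406.2 -307.1  227. ] yang -11.6 -> shift [38.6  14.22  2.69] turn 0.0 w 91.5 f [ 0.8 -0.6 -0.2] 0.0
red z 128.1 n 436 centroid [[ 525.  -293.   128.1]] circ [[ 524.9 -292.8  128.1]] r 11.894726753234863
blue z 128.4 n 414 centroid [[ 406.  -303.5  128.4]] circ [[ 405.5 -304.9  128.4]] r 12.138258934020996
yellow none
red none
blue none
yellow z 133.2 n 434 centroid [[550.4 -46.5 133.2]] circ [[550.2 -46.5 133.2]] r 12.122659683227539
```

View pics/t3c.png

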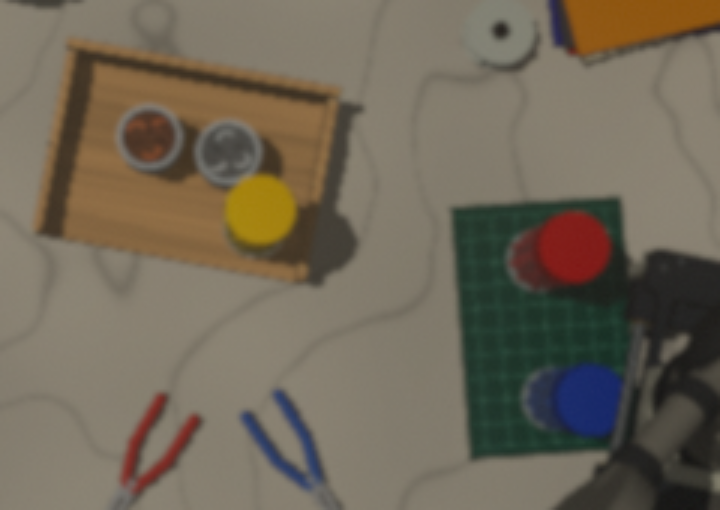

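Red (572,248) and blue (590,400) stand upright on the mat, and the tins are exposed (copper at crop (150,138)). Next is the copper tin.

```bash
python3 -m crank '[[[0.8,3,1.1,0,0],[0.8,7,2.6,0,0],[0.8,11.5,4.2,0,0],[0.8,16,5.9,0,0],[0.8,20.5,7.5,0,0],[0.8,25,9.2,0,0],[0.8,29.5,10.8,0,0],[0.8,34,12.5,0,0],[0.8,37.5,13.8,0,0],[0.8,38.6,14.2,0,0]]]'; python3 -m crank '[[[0.8,0,0,1,0],[0.8,0,0,3,0],[0.8,0,0,5.5,0],[0.8,0,0,8,0],[0.8,0,0,10.5,0],[0.8,0,0,12,0],[0.8,0,0,12.5,0],[0.8,0,0,12.5,0],[0.8,0,0,12.5,0],[0.8,0,0,12.5,0]]]';  python3 -c "
from meas import *
go(622.5,42.5,26,-11.6)
p,d=shot('side','s4')
cv2.imwrite('pics/s4c.png',cv2.resize(p[100:300,180:380,::-1],None,fx=3,fy=3))"
```

```text
time: 18.25
tool_pos: [623.1, 46.3, 224.3]
tcp_rot: [-3.139, -0.0, 1.372]
contact_force: [-0.1, -0.1, -0.5]
grip_width: 73.7
finger_force: 0.0
time: 19.25
tool_pos: [623.1, 42.3, 102.8]
tcp_rot: [3.14, -0.0, 1.368]
contact_force: [0.3, 0.0, -0.4]
grip_width: 73.0
finger_force: 0.0
t 19.2 pos [623.1  42.3 102.8] yang -11.6 -> shift [ 0.   -0.08  7.68] turn 0.0 w 73.0 f [ 0.3  0.  -0.4] 0.0
```

View pics/s4c.png

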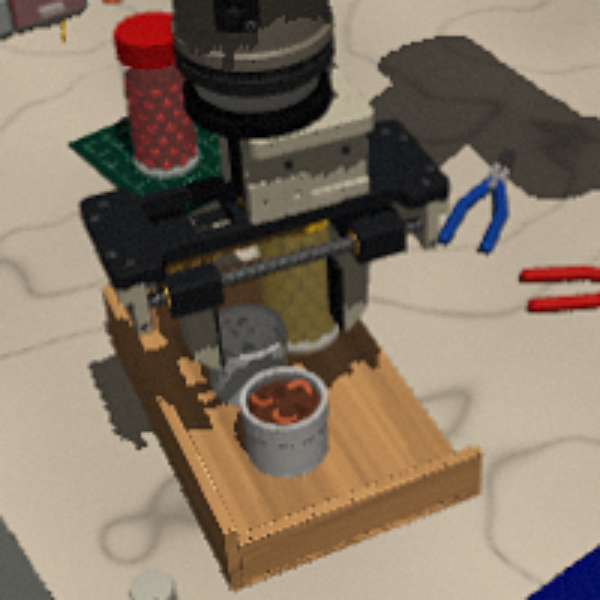

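The fingers, with tips at (215,350) and (350,320), straddle the copper tin at (288,390), and the way down is clear.

```bash
python3 -m crank '[[[0.8,0,0,1,0],[0.8,0,0,2,0],[0.8,0,0,3.2,0],[0.8,0,0,4.4,0],[0.8,0,0,5.6,0],[0.8,0,0,6.6,0],[0.8,0,0,7.3,0],[0.8,0,0,7.7,0],[0.8,0,0,7.7,0],[0.8,0,0,7.7,0]]]'; python3 -m crank '[[[0.7,0,0,0,0],[0.5,0,0,0,0],[0.4,0,0,0,0],[0.4,0,0,0,0],[0.4,0,0,0,0],[0.4,0,0,0,0],[0.4,0,0,0,0],[0.4,0,0,0,0],[0.4,0,0,0,0],[0.4,0,0,0,0]]]';  python3 -c "
from meas import *
go(622.5,42.5,26,-11.6)"; python3 -m crank '[[[0.4,0,0,-0.5,0],[0.4,0,0,-1.5,0],[0.4,0,0,-3,0],[0.4,0,0,-5,0],[0.4,0,0,-7,0],[0.4,0,0,-8.5,0],[0.4,0,0,-9.5,0],[0.4,0,0,-10,0],[0.4,0,0,-10,0],[0.4,0,0,-10,0]]]';  python3 -c "
from meas import *
go(407,285.5,126,1.7)"
```

```text
time: 20.3
tool_pos: [622.9, 42.7, 25.0]
tcp_rot: [3.141, -0.0, 1.369]
contact_force: [0.9, 0.1, 0.3]
grip_width: 73.7
finger_force: 0.0
time: 21.3
tool_pos: [622.8, 42.7, 25.0]
tcp_rot: [3.141, 0.0, 1.369]
contact_force: [-1.4, 0.3, 5.6]
grip_width: 53.6
finger_force: 30.0
t 21.3 pos [622.8  42.7  25. ] yang -11.6 -> shift [-0.03 -0.03 -0.1 ] turn 0.0 w 53.6 f [-1.4  0.3  5.6] 30.0
time: 22.3
tool_pos: [622.1, 42.7, 124.0]
tcp_rot: [-3.14, 0.0, 1.369]
contact_force: [-0.1, 0.3, -1.5]
grip_width: 53.7
finger_force: 30.0
t 22.3 pos [622.1  42.7 124. ] yang -11.6 -> shift [ 19.47 -25.95  -0.18] turn -13.3 w 53.7 f [-0.1  0.3 -1.5] 30.0
```

```bash
python3 - <<'E'
from meas import *
for n,w in (("top",(190,140,245,262)),("side",(330,235,505,360))):
    p=cv2.imread(f"pics/{n}0.png")[:,:,::-1].copy(); a,b,c,e=w
    h=cv2.cvtColor(p,cv2.COLOR_RGB2HSV).astype(int); 
    m=np.zeros((400,640),np.uint8); m[b:e,a:c]=((h[...,0]<22)&(h[...,2]>70)&(h[...,1]>60))[b:e,a:c]
    m=cv2.morphologyEx(m,cv2.MORPH_OPEN,np.ones((5,5)))
    k,l,s,cc=cv2.connectedComponentsWithStats(m); i=1+s[1:,4].argmax(); q=np.argwhere(l==i)[:,::-1]
    P=plane(n,q,10)[:,:2]; print(n,s[i],"centroid",P.mean(0).round(1),cv2.minAreaRect(P.astype(np.float32)))
    v=p.copy(); v[l==i]=(0,255,0); cv2.imwrite(f"pics/m_{n}.png",cv2.resize(v[b:e,a:c,::-1],None,fx=3,fy=3))
a=cv2.imread("pics/m_top.png");b=cv2.imread("pics/m_side.png");o=np.zeros((max(len(a),len(b)),a.shape[1]+b.shape[1],3),np.uint8);o[:len(a),:a.shape[1]]=a;o[:len(b),a.shape[1]:]=b;cv2.imwrite("pics/m.png",o)
E
```

```text
top [202 225  26  28 707] centroid [408.9 286.7] ((408.88714599609375, 286.7386474609375), (69.9233169555664, 64.94121551513672), 1.5061709880828857)
side [425 258  45  37 961] centroid [410.6 286.9] ((409.7664794921875, 286.40850830078125), (65.75865173339844, 65.44002532958984), 4.766970634460449)
```

View pics/m.png

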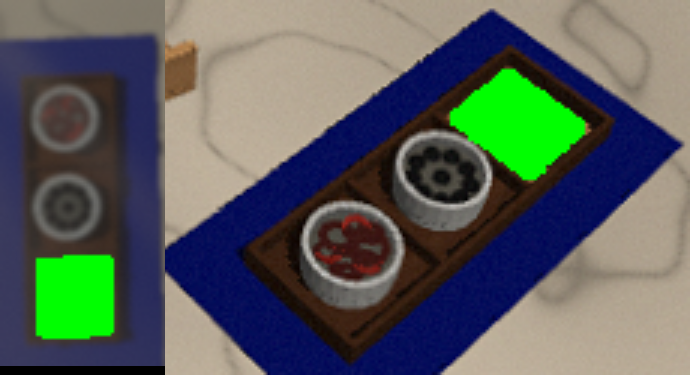

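```bash
python3 -m crank '[[[0.4,1.5,-2,0,-1],[0.4,4,-5.3,0,-3],[0.4,7,-9.3,0,-5],[0.4,10,-13.3,0,-7],[0.4,13,-17.3,0,-9],[0.4,16,-21.3,0,-11],[0.4,18.5,-24.6,0,-13],[0.4,19.5,-25.9,0,-13.3],[0.4,19.5,-25.9,0,-13.3],[0.4,19.5,-25.9,0,-13.3]]]'
```

```text
time: 23.3
tool_pos: [408.0, 285.6, 124.3]
tcp_rot: [-3.141, 0.001, 1.602]
contact_force: [1.0, -1.2, -1.8]
grip_width: 53.4
finger_force: 30.0
```

The pad fills in both views (top mask about (215,238), side about (447,276)), giving (409.5,286.6). The tray row runs along world x, so I'll turn the gripper 90° to keep the fingers clear of the bead tin.

```bash
python3 -m crank '[[[0.4,0,0,0,-8],[0.4,0,0,0,-16],[0.4,0,0,0,-24],[0.4,0,0,0,-32],[0.4,0,0,0,-40],[0.4,0,0,0,-48],[0.4,0,0,0,-56],[0.4,0,0,0,-64],[0.4,0,0,0,-72],[0.4,0,0,0,-80]]]';python3 -c "
from meas import *
go(409.5,286.6,50,93)"
```

```text
time: 24.3
tool_pos: [409.1, 284.5, 124.3]
tcp_rot: [-3.141, -0.0, 3.001]
contact_force: [-1.0, 0.3, -1.3]
grip_width: 53.2
finger_force: 30.0
t 24.3 pos [409.1 284.5 124.3] yang 81.9 -> shift [-0.01  0.22  7.43] turn -11.1 w 53.2 f [-1.   0.3 -1.3] 30.0
```

```bash
python3 -m crank '[[[0.4,0,0.2,0.5,-5],[0.4,0,0.2,1.5,-9],[0.4,0,0.2,3,-10],[0.4,0,0.2,4.5,-10],[0.4,0,0.2,6,-10],[0.4,0,0.2,7,-10],[0.4,0,0.2,7.4,-10],[0.4,0,0.2,7.4,-10],[0.4,0,0.2,7.4,-10],[0.4,0,0.2,7.4,-10]]]';python3 -c "
from meas import *
go(409.5,286.6,27.5,93)"
```

```text
time: 25.3
tool_pos: [408.8, 287.9, 51.3]
tcp_rot: [3.141, 0.001, -3.112]
contact_force: [-0.3, 0.3, -1.8]
grip_width: 53.4
finger_force: 30.0
t 25.3 pos [408.8 287.9  51.3] yang 91.7 -> shift [-0.07 -0.13  2.38] turn -1.3 w 53.4 f [-0.3  0.3 -1.8] 30.0
```

```bash
python3 -m crank '[[[0.4,0,-0.1,0.4,0],[0.4,0,-0.1,0.9,0],[0.4,0,-0.1,1.4,0],[0.4,0,-0.1,1.8,0],[0.4,0,-0.1,2.1,0],[0.4,0,-0.1,2.25,0],[0.4,0,-0.1,2.35,0],[0.4,0,-0.1,2.4,0],[0.4,0,-0.1,2.4,0],[0.4,0,-0.1,2.4,0]]]';python3 -m crank '[[[0.5,0,0,0,0],[0.7,0,0,0,0],[0.8,0,0,0,0],[0.8,0,0,0,0],[0.8,0,0,0,0],[0.8,0,0,-1,0],[0.8,0,0,-3,0],[0.8,0,0,-6,0],[0.8,0,0,-9,0],[0.8,0,0,-12,0]]]';python3 -c "
from meas import *
go(409.5,286.6,27.5,93)"
```

```text
time: 26.3
tool_pos: [408.3, 286.7, 27.0]
tcp_rot: [-3.142, 0.0, -3.111]
contact_force: [-2.3, -0.9, 4.2]
grip_width: 53.5
finger_force: 30.0
time: 27.3
tool_pos: [408.2, 286.7, 148.6]
tcp_rot: [3.141, 0.0, -3.111]
contact_force: [0.9, 0.4, 1.0]
grip_width: 73.3
finger_force: 0.0
t 27.3 pos [408.2 286.7 148.6] yang 91.7 -> shift [-1.200e-01 -1.000e-02  1.211e+01] turn -1.3 w 73.3 f [0.9 0.4 1. ] 0.0
```

```bash
python3 -c "
from meas import *
go(440,0,230,-11.6)
R=Ro.from_euler('xyz',bot.get_obs()['tcp_rot']).as_matrix();print(R.round(3))
p,d=shot('side','s5')
cv2.imwrite('pics/s5c.png',cv2.resize(p[220:380,300:520,::-1],None,fx=3,fy=3))"
```

```text
t 27.3 pos [408.2 286.7 148.6] yang 91.7 -> shift [ -2.32 -28.75  -8.15] turn -76.7 w 73.3 f [0.9 0.4 1. ] 0.0
[[-1.   -0.03  0.  ]
 [-0.03  1.    0.  ]
 [-0.    0.   -1.  ]]
```

View pics/s5c.png

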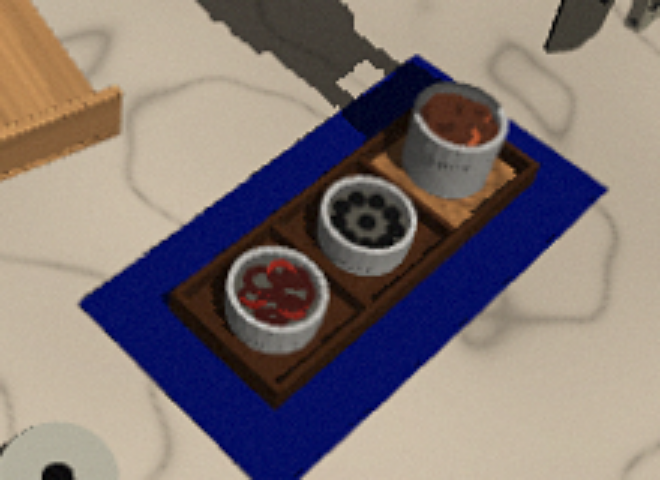

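The tin stands upright on the cork (crop (455,140)). I'll check how well it is centred numerically.

```bash
python3 - <<'E'
from meas import *
Cs=cloud("side",np.load("s5_d.npy"));p,d=shot("top","t5");C=cloud("top",d)
for n,c,w in(("side",Cs,(430,240,480,290)),("top",C,(190,215,245,262))):
    P=c[w[1]:w[3],w[0]:w[2]].reshape(-1,3);Q=P[(abs(P[:,2]-54.5)<4)];print(n,len(Q),np.median(Q[:,2]).round(1),((Q.max(0)+Q.min(0))/2).round(1),Q.mean(0).round(1),np.ptp(Q,axis=0).round(1))
    P=c[w[1]:w[3],w[0]:w[2]].reshape(-1,3);print(np.bincount((np.clip(P[:,2],0,100)//5).astype(int)))
E
```

```text
side 614 54.9 [408.3 285.6  54.5] [410.1 286.6  55. ] [56.6 54.9  7.9]
[852 209 207 187  98  68  92  54  40  66 327 294   0   0   0   0   0   0
   0   0   6]
  return _methods._mean(a, axis=axis, dtype=dtype,
  ret = ret.dtype.type(ret / rcount)
Traceback (most recent call last):
ValueError: zero-size array to reduction operation maximum which has no identity
```

The tin is at (408.3,285.6) against the pad at (409.5,286.6), so it is well placed. Now the blue jar.

```bash
python3 -m crank '[[[1,-0.3,-1,-2,8],[1,-0.6,-3,-4,16],[1,-1,-6,-6,24],[1,-1.3,-9.5,-8,32],[1,-1.6,-13,-8,40],[1,-1.9,-16.5,-8,48],[1,-2.2,-20,-8,56],[1,-2.4,-23.5,-8,64],[1,-2.4,-26.5,-8,72],[1,-2.4,-28.5,-8,80]]]';python3 -c "
from meas import *
go(406.2,-307.1,230,-11.6)"
```

```text
time: 28.4
tool_pos: [440.5, 0.7, 226.6]
tcp_rot: [-3.141, 0.0, 1.768]
contact_force: [-0.3, -1.0, 0.2]
grip_width: 91.8
finger_force: 0.0
t 28.4 pos [440.5   0.7 226.6] yang 11.3 -> shift [-29.51  -9.41  -0.33] turn 22.9 w 91.8 f [-0.3 -1.   0.2] 0.0
```

```bash
python3 -m crank '[[[1,-2.5,-0.8,-0.3,5],[1,-6,-1.9,-0.3,11],[1,-10,-3.2,-0.3,17],[1,-14,-4.5,-0.3,22],[1,-18,-5.7,-0.3,23],[1,-22,-7,-0.3,23],[1,-26,-8.3,-0.3,23],[1,-28.8,-9.2,-0.3,23],[1,-29.5,-9.4,-0.3,23],[1,-29.5,-9.4,-0.3,23]]]';python3 -c "
from meas import *
go(406.2,-307.1,82,-11.6)"
```

```text
time: 29.4
tool_pos: [408.3, -305.8, 229.2]
tcp_rot: [-3.141, -0.001, 1.372]
contact_force: [-0.2, 0.7, -0.2]
grip_width: 91.4
finger_force: 0.0
t 29.4 pos [ 408.3 -305.8  229.2] yang -11.4 -> shift [-0.19 -0.17 14.72] turn 0.2 w 91.4 f [-0.2  0.7 -0.2] 0.0
```

```bash
python3 -m crank '[[[1,0,-0.1,1.5,0],[1,0,-0.1,3.5,0],[1,0,-0.1,5.5,0],[1,0,-0.1,7.5,0],[1,0,-0.1,9.5,0],[1,0,-0.1,11.5,0],[1,0,-0.1,13.5,0],[1,0,-0.1,14.5,0],[1,0,-0.1,14.7,0],[1,0,-0.1,14.7,0]]]'; python3 -c "
from h import *
go(406.2,-307.1,82,-11.6)"
```

```text
time: 30.4
tool_pos: [408.1, -304.7, 83.1]
tcp_rot: [3.141, 0.0, 1.375]
contact_force: [-0.0, 0.1, 0.2]
grip_width: 91.9
finger_force: 0.0
t 30.4 pos [ 408.1 -304.7   83.1] yang -11.2 -> shift [-0.27 -0.14  0.11] turn 0.4 w 91.9 f [-0.   0.1  0.2] 0.0
```

```bash
python3 -m crank '[[[1,-0.2,-0.1,0.1,0.4],[1,-0.27,-0.14,0.1,0.4],[1,-0.27,-0.14,0.1,0.4],[0.8,-0.27,-0.14,0.1,0.4],[0.5,-0.27,-0.14,0.1,0.4],[0.4,-0.27,-0.14,0.1,0.4],[0.4,-0.27,-0.14,0.1,0.4],[0.4,-0.27,-0.14,0.1,0.4],[0.4,-0.27,-0.14,0.1,0.4],[0.4,-0.27,-0.14,0.1,0.4]]]'; python3 -m crank '[[[0.4,0,0,0,0],[0.4,0,0,-0.5,0],[0.4,0,0,-2,0],[0.4,0,0,-4,0],[0.4,0,0,-6.5,0],[0.4,0,0,-9,0],[0.4,0,0,-11.5,0],[0.4,0,0,-14,0],[0.4,0,0,-15.5,0],[0.4,0,0,-15.8,0]]]'; python3 -c "
from h import *
go(566.7,18.5,238,-11.6)"
```

```text
time: 31.4
tool_pos: [405.9, -307.6, 81.7]
tcp_rot: [3.142, 0.0, 1.367]
contact_force: [0.6, -0.2, 0.7]
grip_width: 55.7
finger_force: 30.0
time: 32.4
tool_pos: [406.4, -308.0, 241.7]
tcp_rot: [3.139, 0.002, 1.367]
contact_force: [0.9, 0.3, -1.7]
grip_width: 55.9
finger_force: 30.0
t 32.4 pos [ 406.4 -308.   241.7] yang -11.7 -> shift [35.22  9.09  0.33] turn -0.1 w 55.9 f [ 0.9  0.3 -1.7] 30.0
```

```bash
python3 -m crank '[[[0.4,2,0.5,0,0],[0.4,5.5,1.4,0,0],[0.4,10,2.6,0,0],[0.4,14.5,3.8,0,0],[0.4,19,4.9,0,0],[0.4,23.5,6.1,0,0],[0.4,28,7.2,0,0],[0.4,32,8.3,0,0],[0.4,34.5,8.9,0,0],[0.4,35.2,9.1,0,0]]]'; python3 -m crank '[[[0.4,0,0,0,0],[0.4,0,0,1,0],[0.4,0,0,3,0],[0.4,0,0,5,0],[0.4,0,0,7,0],[0.4,0,0,9,0],[0.4,0,0,10,0],[0.4,0,0,10,0],[0.4,0,0,10,0],[0.4,0,0,10,0]]]'; python3 -c "
from h import *
go(566.7,18.5,87.3,-11.6)"
```

```text
time: 33.4
tool_pos: [566.4, 21.5, 238.3]
tcp_rot: [-3.139, -0.0, 1.37]
contact_force: [0.3, 1.3, -2.7]
grip_width: 55.9
finger_force: 30.0
time: 34.4
tool_pos: [566.9, 18.4, 140.8]
tcp_rot: [3.139, -0.0, 1.367]
contact_force: [0.4, 0.1, -1.1]
grip_width: 55.6
finger_force: 30.0
t 34.4 pos [566.9  18.4 140.8] yang -11.7 -> shift [ 0.01 -0.03  5.35] turn -0.1 w 55.6 f [ 0.4  0.1 -1.1] 30.0
```

```bash
python3 -m crank '[[[0.4,0,0,1,0],[0.4,0,0,2,0],[0.4,0,0,3,0],[0.4,0,0,4,0],[0.4,0,0,4.6,0],[0.4,0,0,5,0],[0.4,0,0,5.2,0],[0.4,0,0,5.3,0],[0.4,0,0,5.35,0],[0.4,0,0,5.35,0]]]';  python3 -c "
from h import *
go(566.7,18.5,87.3,-11.6)"; python3 -m crank '[[[0.5,0,0,0,0],[0.7,0,0,0,0],[1,0,0,0,0],[1,0,0,0,0],[1,0,0,0,0],[1,0,0,-2,0],[1,0,0,-5,0],[1,0,0,-8,0],[1,0,0,-11,0],[1,0,0,-14,0]]]'; python3 -c "
from h import *
go(525.7,-296.8,230,-11.6)"
```

```text
time: 35.4
tool_pos: [566.4, 18.8, 86.7]
tcp_rot: [3.141, 0.0, 1.367]
contact_force: [-2.6, 0.2, 0.7]
grip_width: 55.1
finger_force: 30.0
t 35.4 pos [566.4  18.8  86.7] yang -11.7 -> shift [-0.02  0.04 -0.06] turn -0.1 w 55.1 f [-2.6  0.2  0.7] 30.0
time: 36.4
tool_pos: [566.1, 18.8, 227.4]
tcp_rot: [3.141, 0.0, 1.367]
contact_force: [0.9, -0.6, 0.4]
grip_width: 91.8
finger_force: 0.0
t 36.4 pos [566.1  18.8 227.4] yang -11.7 -> shift [-31.72   2.43  -0.25] turn -0.1 w 91.8 f [ 0.9 -0.6  0.4] 0.0
```

```bash
python3 -m crank '[[[1,-3,0.2,0,0],[1,-7,0.5,0,0],[1,-11.5,0.9,0,0],[1,-16,1.2,0,0],[1,-20.5,1.6,0,0],[1,-25,1.9,0,0],[1,-29,2.2,0,0],[1,-31.2,2.4,0,0],[1,-31.7,2.4,0,0],[1,-31.7,2.4,0,0]]]'; python3 -m crank '[[[1,0,0,1.5,0],[1,0,0,3.5,0],[1,0,0,5.5,0],[1,0,0,7.5,0],[1,0,0,9.5,0],[1,0,0,11.5,0],[1,0,0,13.5,0],[1,0,0,14.3,0],[1,0,0,14.5,0],[1,0,0,14.5,0]]]';python3 -c "
from h import *
go(525.7,-296.8,82,-11.6)"
```

```text
time: 37.4
tool_pos: [525.3, -296.9, 225.9]
tcp_rot: [-3.141, -0.0, 1.366]
contact_force: [-0.7, 0.6, -0.5]
grip_width: 91.8
finger_force: 0.0
time: 38.4
tool_pos: [526.1, -296.1, 81.8]
tcp_rot: [3.141, 0.0, 1.368]
contact_force: [-0.1, 0.8, -0.5]
grip_width: 92.2
finger_force: 0.0
t 38.4 pos [ 526.1 -296.1   81.8] yang -11.6 -> shift [-0.08 -0.02 -0.02] turn -0.0 w 92.2 f [-0.1  0.8 -0.5] 0.0
```

```bash
python3 -m crank '[[[0.8,0,0,0,0],[0.5,0,0,0,0],[0.4,0,0,0,0],[0.4,0,0,0,0],[0.4,0,0,0,0],[0.4,0,0,0,0],[0.4,0,0,0,0],[0.4,0,0,0,0],[0.4,0,0,0,0],[0.4,0,0,0,0]]]'; python3 -m crank '[[[0.4,0,0,0,0],[0.4,0,0,-0.5,0],[0.4,0,0,-2,0],[0.4,0,0,-4,0],[0.4,0,0,-6.5,0],[0.4,0,0,-9,0],[0.4,0,0,-11.5,0],[0.4,0,0,-14,0],[0.4,0,0,-15.5,0],[0.4,0,0,-15.8,0]]]'; python3 -c "
from h import *
go(579.2,84.3,238,-11.6)"
```

```text
time: 39.4
tool_pos: [525.6, -296.6, 81.4]
tcp_rot: [3.141, 0.0, 1.367]
contact_force: [-1.7, 0.5, 2.5]
grip_width: 55.9
finger_force: 30.0
time: 40.4
tool_pos: [526.2, -296.8, 241.2]
tcp_rot: [3.139, 0.001, 1.367]
contact_force: [1.1, -0.3, -1.0]
grip_width: 55.4
finger_force: 30.0
t 40.4 pos [ 526.2 -296.8  241.2] yang -11.7 -> shift [38.4  -2.52  0.26] turn -0.1 w 55.4 f [ 1.1 -0.3 -1. ] 30.0
```

```bash
python3 -m crank '[[[0.4,2,-0.1,0,0],[0.4,5.5,-0.4,0,0],[0.4,10,-0.7,0,0],[0.4,15,-1,0,0],[0.4,20,-1.3,0,0],[0.4,25,-1.6,0,0],[0.4,30,-2,0,0],[0.4,34.5,-2.3,0,0],[0.4,37.5,-2.5,0,0],[0.4,38.4,-2.5,0,0]]]'; python3 -m crank '[[[0.4,0,0,0,0],[0.4,0,0,1,0],[0.4,0,0,3,0],[0.4,0,0,5,0],[0.4,0,0,7,0],[0.4,0,0,9,0],[0.4,0,0,10,0],[0.4,0,0,10,0],[0.4,0,0,10,0],[0.4,0,0,10,0]]]'; python3 -c "
from h import *
go(579.2,84.3,86.8,-11.6)"
```

```text
time: 41.4
tool_pos: [577.6, 89.0, 237.6]
tcp_rot: [-3.139, -0.0, 1.371]
contact_force: [-0.6, -1.0, -1.6]
grip_width: 55.6
finger_force: 30.0
time: 42.4
tool_pos: [579.5, 84.2, 140.3]
tcp_rot: [3.14, -0.0, 1.367]
contact_force: [-0.3, 0.1, -2.5]
grip_width: 55.8
finger_force: 30.0
t 42.4 pos [579.5  84.2 140.3] yang -11.7 -> shift [-0.   -0.04  5.35] turn -0.1 w 55.8 f [-0.3  0.1 -2.5] 30.0
```

```bash
python3 -m crank '[[[0.4,0,0,1,0],[0.4,0,0,2,0],[0.4,0,0,3,0],[0.4,0,0,4,0],[0.4,0,0,4.6,0],[0.4,0,0,5,0],[0.4,0,0,5.2,0],[0.4,0,0,5.3,0],[0.4,0,0,5.35,0],[0.4,0,0,5.35,0]]]'; python3 -m crank '[[[0.5,0,0,0,0],[0.7,0,0,0,0],[1,0,0,0,0],[1,0,0,0,0],[1,0,0,0,0],[1,0,0,-2,0],[1,0,0,-5,0],[1,0,0,-8,0],[1,0,0,-11,0],[1,0,0,-14,0]]]'; python3 -m crank '[[[1,-3,0,-1,0],[1,-7,0,-1,0],[1,-11,0,-1,0],[1,-15,0,-1,0],[1,-20,0,-1,0],[1,-25,0,-1,0],[1,-28,0,-1,0],[1,-30,0,-1,0],[1,-30,0,-1,0],[1,-30,0,-1,0]]]'; python3 -c "
from meas import *
p,d=shot('top','t9'); lids(p,d,(270,120,380,210)); p,d=shot('side','s9')"
```

```text
time: 43.4
tool_pos: [578.9, 84.6, 86.4]
tcp_rot: [3.141, -0.0, 1.367]
contact_force: [-2.7, -0.3, 3.3]
grip_width: 55.3
finger_force: 30.0
time: 44.4
tool_pos: [578.7, 84.6, 226.8]
tcp_rot: [3.141, 0.0, 1.367]
contact_force: [0.5, 0.1, 0.6]
grip_width: 91.9
finger_force: 0.0
time: 45.4
tool_pos: [518.1, -209.1, 235.6]
tcp_rot: [-3.141, -0.0, 1.366]
contact_force: [0.0, 1.0, 0.1]
grip_width: 91.8
finger_force: 0.0
red z 133.4 n 421 centroid [[577.3  86.4 133.4]] circ [[577.9  86.2 133.4]] r 11.758794784545898
blue z 133.2 n 344 centroid [[564.3  19.  133.2]] circ [[564.4  19.1 133.2]] r 10.459647178649902
yellow z 133.3 n 437 centroid [[550.4 -46.5 133.3]] circ [[551.2 -46.4 133.3]] r 12.093486785888672
```

View pics/s9.png

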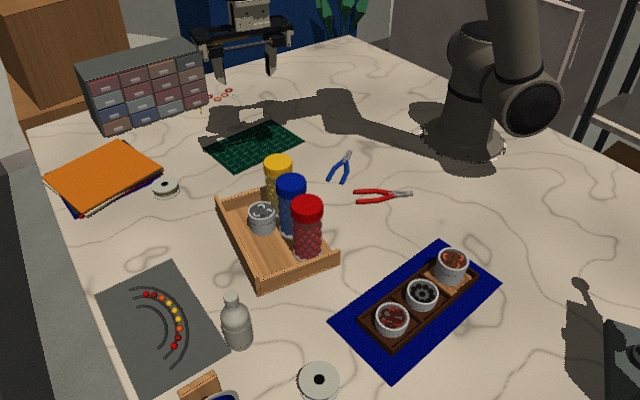

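All the jars are back within about 1 mm: red (307,208), blue (291,188), yellow (278,165). The copper tin is on the pad at (453,265), the steel tin (262,217) and both low tins have not moved, and the arm is clear.

```bash
python3 -c "
from h import *
print(bot.close_job())"
```

```text
the job is handed in; nothing more can be done
None
```

The job is handed in at about 45 s of the 112 s: the copper tin is upright on the cork pad about 2 mm off centre, red and blue are back within about 1 mm of their starts, and nothing else had visibly moved; no verdict came back.

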